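# Hold the class pet's pen gate wide open

## Robot

A 7-joint arm with a two-finger parallel gripper is mounted at the origin on the work surface. World frame = base frame: x ahead of the robot, y to its left, z up, the work surface at z = 0. Lengths are in m, angles in rad, forces in N, time in s.
With the tool pointing down it reaches from about 0.425 to 1.025 m from the base axis. Payload 9.4 kg.
Tool frame: the origin (TCP) lies midway between the tips of the shut fingers; the grasp point (between the pads) lies 19 mm behind it; x points along the fingers, z is the direction in which the jaws open and shut, and the axes are right-handed (so a half turn about x gives the same grasp; the last joint's range is limited). The gripper opens to 85 mm and grips with 20 to 120 N. Pads are 22 mm wide; open, the fingers measure 114 mm over their backs; the gripper's body (76 mm by 85 mm) begins 54 mm behind the grasp point. The pads swing forward as they close: fully open they stand 13 mm farther back than shut.
Start: joints at [-1.27, 0.599, -0.003, 1.599, 0.002, 0.943, -0.08], TCP at [0.267, 0.674, 0.231] pointing down, gripper open.
Joint ranges: [-2.57, 2.57], [-0.35, 1.97], [-1.29, 1.29], [0.11, 2.56], [-1.05, 4.19], [0.11, 1.86], [-2.63, 2.63]. Speed limits (rad/s): [2.22, 2.22, 3.01, 3.01, 3.14, 3.14, 3.14].

## Interface

Orientations are given as a 3x3 rotation matrix whose columns are the frame's x, y, z axes.
In Python, from cell import robot, optics, workorder gives the robot as it stands.
- The arm moves only by the tool jog_arm, never from a script. Its argument "motion" is a list of rows, each a list of 6 numbers: the shift along the tool's x, y, z in mm, then the turn, a rotation vector about the tool's x, y, z in rad. A call has 1 to 8 rows; each row shifts and turns the commanded pose from where the row before left it, along the tool's axes as they then stand; what a row does not reach is not made up. A row lasts 1/8 s, in which the tool goes at most 62.5 mm and 10.7 degrees, less where a joint would pass 70% of its speed; a pose out of reach is approached as far as the arm can. A call with a gripper value outside its range is refused whole. "jaw" is the closure, from 0 (fully open) to 1 (shut), set as the call begins (left out, the last holds). The fingers move at their own pace and stop on an object; "grip_force" is the grip in N (left out, the last holds). Time passes only in rows, so rows that do not move let the fingers close. It gives the time, the measured TCP pose, the force and the opening at its end, in the units of the state.
- robot.observe(): the state, without advancing time (a new reading comes with each control period).
- optics.get_image(name): name is "scene" or "top" or "wrist"; returns a dict with "image" (420x560x3 uint8, red, green, blue), "camera_matrix" (3x3 intrinsics, pixels), "world_to_cam" (4x4, takes a point from world to camera coordinates); the wrist camera has in their place "mount" (4x4, takes a point from camera to tool coordinates, whose origin is the TCP and whose axes are the tool frame's). Camera axes: x right, y down, z forward; pixel columns grow to the right and rows downward; lengths in m; the calibration is good to about 2 mm. A picture is of the moment at which its call begins: read the wrist's pose just before it. There is no depth.
- workorder.sign_off(): hands the job in, once; it reports no verdict.
The state is a dict: "time_s": time; "joint_positions": joint angles; "qvel": joint speeds; "joint_efforts": joint torques, N m; "tcp_pos": TCP position; "tcp_rot": TCP orientation; "wrist_force": force on the tool from outside, world axes, zero at the start; "wrist_torque": the same for the moment, N m; "opening": finger opening in m.
Only numpy, scipy, OpenCV 4.12 (cv2) and the standard library are available. Lean on these libraries where they do the work, as an engineer would, in place of code of your own. Each camera call takes 0.05 s, during which the arm holds its last target.

## Task

The wire pen has to be emptied for cleaning, but the brush was left in the way of its gate: lay the brush flat, bristles down, in its own long empty compartment of the grey care tray. Then pinch back the safety bolt on the fixed part of the pen's front, squeeze the latch on the gate, swing the gate out towards you past its half-open check and as good as square to the pen's front, and finish while still holding it there, because it springs back when let go. Leave everything else where it stands.

Things in the scene. Friction and masses are not known exactly. Their poses are not given: they have to be found in the camera images.
- brush_center (a point): centre (half-way up) of the loose block brush: a light wooden block 150 x 45 mm, 22 mm thick, over white bristles 20 mm tall; 42 mm tall in all, about 0.15 kg. It stands on its bristles on the table in front of the gate. x along its 150 mm, y across its 45 mm, z up. Grip the wooden block (20 to 42 mm above its underside) across its 45 mm
- tray_slot (a point): middle of the floor of the brush's compartment in the fixed grey care tray, 180 mm long (x) by 62 mm wide (y) inside; floor 3 mm above the table, walls 3 mm thick and ending 15 mm above the table. Beside it (+y) a 46 mm wide compartment holds a scoop, beyond its -x end a short one a comb, both lower than 16 mm above the table
- safety_grip (a point): where to pinch the safety bolt: half-way between the outer faces of its two upright plates when squeezed fully together (38 mm over them). 228 mm above the table, 28 mm over the top rail of the pen's fixed front panel. The plate at -y is fixed, its outer face 19 mm from here; the sliding one's is 33 mm away at rest. x into the pen, square to its front; y along the front towards the hinge; z up
- safety_tab (a point): middle of the safety bolt's sliding plate (nearer the gate). This plate and its fixed partner are steel, 5 mm thick (y), 24 mm wide (x), 203 to 246 mm above the table, and 52 mm apart over their outer faces at rest. Pinched together it slides 14 mm to -y, drawing back a bolt that lies across the outer face of the gate's end. Axes as at safety_grip
- safety_bolt (a joint): travel of the safety bolt in m: 0 shot, 0.014 fully drawn back; it is free of the gate from 0.010. Slides with about 4 N friction and stays where it is left
- latch_grip (a point): where to squeeze the gate's latch, turning with the gate: half-way between the outer faces of its two upright plates when squeezed fully together (38 mm over them). 228 mm above the table, 28 mm over the gate's top rail. The plate at +y (nearer the hinge) is fixed to the gate, its outer face 19 mm from here. y along the gate to the hinge, z up, x square to the gate (into the pen when shut)
- latch_tab (a point): middle of the latch's sliding plate, at the gate's free end. This plate and its fixed partner are as those of the safety bolt (24 mm wide, 203 to 246 mm above the table, 52 mm over the outer faces at rest) but the other way round: it slides 14 mm to +y and draws the latch bolt from behind the latch post. Axes as at latch_grip
- latch (a joint): travel of the gate's latch in m: 0 shot, 0.014 fully squeezed; it is free of the post from 0.010. A spring of 4 to 8 N shoots it again when it is let go, so it stays squeezed while the gate is swung out
- gate_hinge (a point): point on the gate's upright hinge axis at the height of the two grips, 131.5 mm from latch_grip; axes as at safety_grip. The gate is 200 mm wide, its top rail ends 200 mm above the table. A steel check plate of 72 mm radius lies over the hinge, 216 to 219 mm above the table. The fixed pen reaches from 28 mm at +y to 400 mm at -y of here and 280 mm to +x, its posts 207 mm tall
- gate (a joint): angle of the gate in rad: 0 shut, growing as its free end comes out towards the robot (clockwise from above), 1.57 square to the pen's front, stop at 1.75. A damped spring draws it shut (1 to 2.5 N at the latch). Between about 0.7 and 1.0 a sprung ball clicks over a rib of the check plate, taking about 5 N more. Let go beyond that, it falls back to about 1.0 and rests half open
- hide_house: bystander: plywood hide house 130 x 172 x 95 mm on the pen's floor; origin at the centre of its underside
- bowl: bystander: white feeding bowl, 84 mm across, 35 mm tall, on the pen's floor; origin at the centre of its underside
- scoop: bystander: steel scoop 160 mm long in the narrow compartment of the tray
- comb: bystander: small comb 85 mm long in the short compartment of the tray
- food_jar: bystander: clear jar with white lid, 80 mm across, 120 mm tall; origin at the centre of its underside
- parts_bin: bystander: red open parts bin 170 x 110 x 103 mm; origin at the centre of its underside
- pencil_cup: bystander: dark steel cup with pencils, 76 mm across, 165 mm tall in all; origin at the centre of its underside
- spray_bottle: bystander: white bottle, 64 mm across, 150 mm tall; origin at the centre of its underside
There are look-alikes about, which are no part of the job. What is shaped like the part that bears brush_center but yellow is not meant.

How it is judged:
By the outcome, as a careful person would: the job done as asked, in the order asked, and still so for the second after the job is handed in, while the arm keeps its last pose, push and grip.
It also fails if it takes over 59 s, if anything falls off the work surface, if the arm or the gripper's body presses on something with over 40 N, if the wrist force passes 120 N, or if a joint passes its speed limit or range.

## Working session

There is one attempt and no reset: what is moved stays moved. The work goes in short steps, Python scripts to look and compute and a tool call to move; the robot and the scene stay as the last step left them, time stands still between calls to the robot, and variables do not carry over. Pictures are saved under pics/ and viewed, and the job is handed in when it is done.

Besides the shell and the picture viewer there is one more tool, called by a JSON object that holds its "method" and its "body", one argument or row to a line. jog_arm: Moves the arm, as the interface text tells. Its arguments: {"type":"object","properties":{"motion":{"type":"array"},"jaw":{"type":"number"},"grip_force":{"type":"number"}},"required":["motion"]}

```bash
ls; mkdir -p pics; cat > h.py <<'E'
import numpy as np, cv2
from cell import robot, optics, workorder
def grab(n):
    s=robot.observe(); d=optics.get_image(n); return s,d
def save(d,f): cv2.imwrite(f,cv2.cvtColor(d['image'],cv2.COLOR_RGB2BGR))
def crop(img,u0,v0,u1,v1,k,f): 
    c=img[v0:v1,u0:u1]; cv2.imwrite(f,cv2.cvtColor(cv2.resize(c,None,fx=k,fy=k,interpolation=cv2.INTER_CUBIC),cv2.COLOR_RGB2BGR))
E
python3 - <<'E'
from h import *
for n in('scene','top','wrist'):
    s,d=grab(n); save(d,f'pics/{n}0.png'); np.savez(f'{n}0.npz',**{k:v for k,v in d.items()},R=s['tcp_rot'],p=s['tcp_pos'])
    print(n,d['camera_matrix'].tolist(), np.round(d.get('world_to_cam',d.get('mount')),4).tolist())
print(s['time_s'],s['tcp_pos'],np.round(s['tcp_rot'],3),s['opening'])
E
```

```text
pics
scene [[535.9026616021714, 0.0, 278.8023857622686], [0.0, 535.9026616021714, 200.7043158349811], [0.0, 0.0, 1.0]] [[0.5732, 0.8193, -0.0152, -0.3122], [0.5126, -0.373, -0.7734, -0.1543], [-0.6393, 0.4355, -0.6338, 2.3399], [0.0, 0.0, 0.0, 1.0]]
top [[400.4580963991476, 0.0, 283.78649977763376], [0.0, 400.4580963991476, 211.47112630928788], [0.0, 0.0, 1.0]] [[0.0068, -1.0, 0.0069, -0.002], [-0.991, -0.0076, -0.1337, 0.5329], [0.1338, -0.006, -0.991, 1.2355], [0.0, 0.0, 0.0, 1.0]]
wrist [[309.1982164044371, 0.0, 281.65196462543986], [0.0, 309.1982164044371, 212.3519251050603], [0.0, 0.0, 1.0]] [[-0.0001, -0.2822, 0.9593, -0.1423], [-0.0004, -0.9593, -0.2822, 0.0706], [1.0, -0.0004, 0.0, -0.0001], [0.0, 0.0, 0.0, 1.0]]
0.1 [0.267287   0.67347105 0.23048426] [[-0.    -0.929  0.369]
 [-0.001  0.369  0.929]
 [-1.    -0.    -0.001]] 0.08535292113164492
```

View pics/scene0.png

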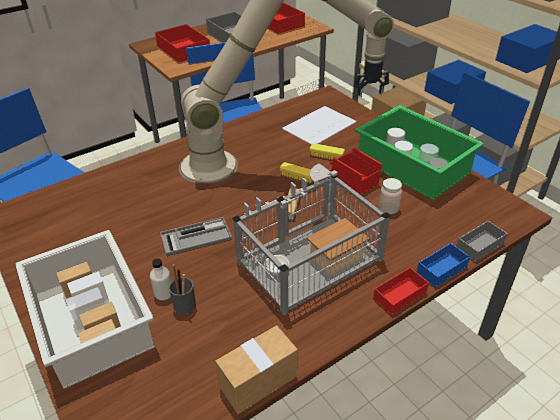

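View pics/top0.png

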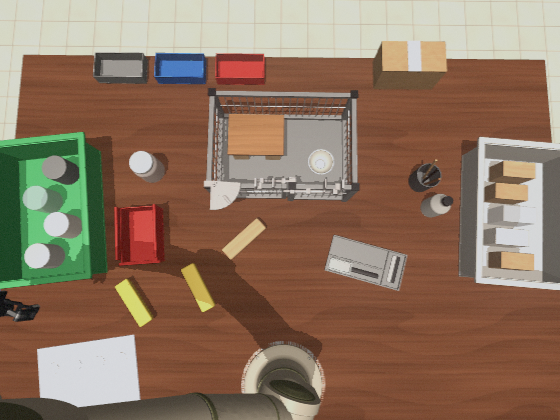

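View pics/wrist0.png

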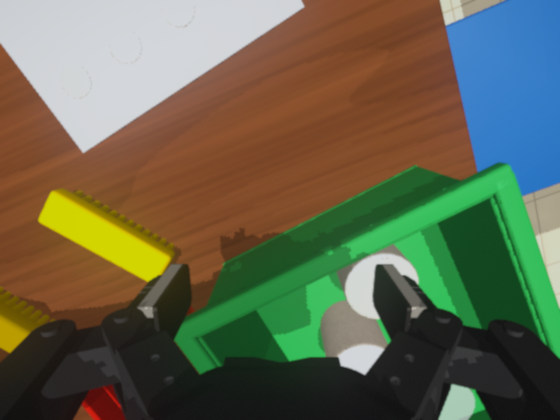

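```bash
python3 - <<'E'
from h import *
d=np.load('top0.npz'); crop(d['image'],190,170,420,300,3.4,'pics/topA.png')
crop(d['image'],200,165,365,215,4.8,'pics/topB.png')
d=np.load('scene0.npz'); crop(d['image'],225,140,395,280,4.5,'pics/scA.png')
E
```

```text
(no output)
```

View pics/topA.png

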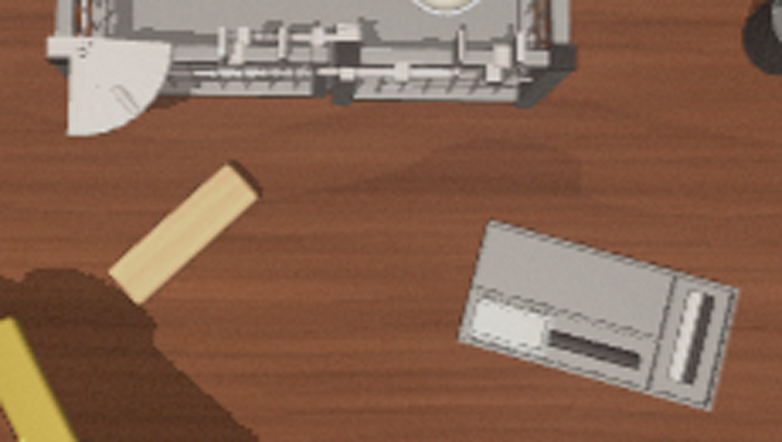

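View pics/topB.png

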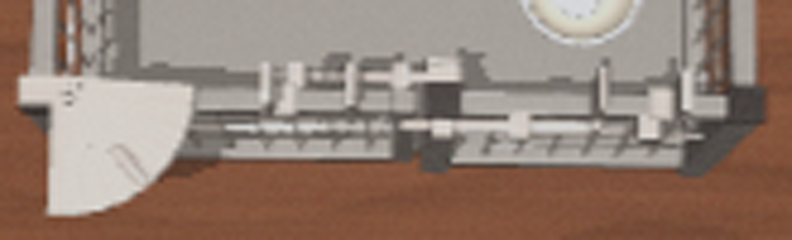

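View pics/scA.png

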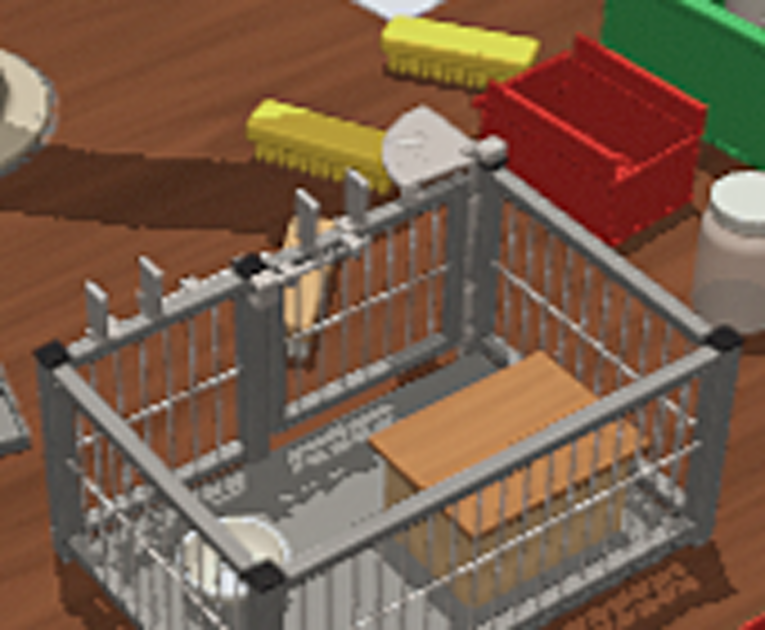

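```bash
cat >> h.py <<'E'
def back(d,uv,z,R=None,p=None):
    K=d['camera_matrix']; r=np.linalg.inv(K)@np.array([uv[0],uv[1],1.])
    if 'world_to_cam' in d:
        T=np.linalg.inv(d['world_to_cam'])
    else:
        W=np.eye(4); W[:3,:3]=d['R'] if R is None else R; W[:3,3]=d['p'] if p is None else p; T=W@d['mount']
    o=T[:3,3]; v=T[:3,:3]@r; return o+v*(z-o[2])/v[2]
def proj(d,X,R=None,p=None):
    if 'world_to_cam' in d: T=d['world_to_cam']
    else:
        W=np.eye(4); W[:3,:3]=d['R'] if R is None else R; W[:3,3]=d['p'] if p is None else p; T=np.linalg.inv(W@d['mount'])
    c=T[:3,:3]@np.asarray(X)+T[:3,3]; q=d['camera_matrix']@c; return q[:2]/q[2]
E
python3 - <<'E'
from h import *
d=dict(np.load('top0.npz'))
A=lambda u,v:(190+u/3.4-.5+.5/3.4,170+v/3.4-.5+.5/3.4); B=lambda u,v:(200+u/4.8-.4,165+v/4.8-.4)
b=[back(d,A(*q),.042)[:2] for q in[(109,271),(138,304),(258,197),(229,164)]]
print('brush',np.round(b,4),np.mean(b,0),[np.linalg.norm(b[i]-b[i-1]) for i in range(4)])
t=[back(d,A(*q),.015)[:2] for q in[(489,222),(739,290),(711,410),(459,340)]]
print('tray',np.round(t,4),[np.linalg.norm(t[i]-t[i-1]) for i in range(4)])
print('div',[np.round(back(d,A(*q),.015)[:2],4) for q in[(677,274),(648,390),(477,288),(660,340)]])
for q in[(265,65),(350,62),(603,62),(688,62)]: print('plate top',np.round(back(d,B(*q),.246),4))
for q in[(50,80),(193,88),(50,213)]: print('check',np.round(back(d,B(*q),.219),4))
print('posts', np.round(back(d,B(765,90),.207),4))
s=dict(np.load('scene0.npz'))
S=lambda u,v:(225+u/4.5-.4,140+v/4.5-.4)
for q in[(96,285),(150,262),(307,193),(356,174)]: print('scene plate top',np.round(back(s,S(*q),.246),4))
E
```

```text
brush [[0.4115 0.1945]
 [0.3816 0.1672]
 [0.4806 0.0589]
 [0.511  0.0861]] [0.44618392 0.12667195] [np.float64(0.14715452206791113), np.float64(0.04044296455730685), np.float64(0.14669740460797326), np.float64(0.04089784554560472)]
tray [[ 0.4611 -0.158 ]
 [ 0.3989 -0.3919]
 [ 0.2882 -0.3621]
 [ 0.3508 -0.129 ]] [np.float64(0.11402201805130376), np.float64(0.2420270425105707), np.float64(0.11470311373392172), np.float64(0.24143034419907816)]
div [array([ 0.4135, -0.3341]), array([ 0.3061, -0.3041]), array([ 0.3991, -0.1462]), array([ 0.3521, -0.3165])]
plate top [0.5939 0.0812 0.246 ]
plate top [0.596  0.0339 0.246 ]
plate top [ 0.5971 -0.1072  0.246 ]
plate top [ 0.5975 -0.1547  0.246 ]
check [0.5901 0.2054 0.219 ]
check [0.5861 0.1238 0.219 ]
check [0.5135 0.203  0.219 ]
posts [ 0.5901 -0.2051  0.207 ]
scene plate top [ 0.5776 -0.1495  0.246 ]
scene plate top [ 0.5785 -0.1032  0.246 ]
scene plate top [0.5791 0.0389 0.246 ]
scene plate top [0.5819 0.0834 0.246 ]
```

The top picture shows three brush-shaped blocks: light wood at (244,239), yellow at (198,288) and yellow at (134,302). The wooden one is the brush, since the yellow ones are ruled out, and the close crop confirms a tan wooden block. The tray is at about (366,262), with its empty long compartment on the upper side. The latch plates are at about (255,180) and (273,180), the safety plates at about (325,180) and (343,180), and the check plate and hinge are at (222,192).

Now moving above the brush.

{"method": "jog_arm", "body": {
  "motion": [
    [0,-36.8,-44.2,0,0,0],
    [0,-36.8,-44.2,0,0,0],
    [0,-36.8,-44.2,0,0,0],
    [0,-36.8,-44.2,0,0,0],
    [0,-36.8,-44.2,0,0,0],
    [0,-36.8,-44.2,0,0,0],
    [0,-36.8,-44.2,0,0,0],
    [0,-36.8,-44.2,0,0,0]
  ],
  "jaw": 0,
  "grip_force": 40
}}

```text
time_s: 1.15
tcp_pos: [0.411, 0.2349, 0.2314]
tcp_rot: [[0.0, -0.93, 0.369], [0.0, 0.369, 0.93], [-1.0, -0.0, 0.0]]
wrist_force: [1.1, -0.4, 1.1]
opening: 0.0851
```

{"method": "jog_arm", "body": {
  "motion": [
    [0,-36.8,-44.2,0,0,0],
    [0,-36.8,-44.2,0,0,0],
    [0,0,0,0.15,0,0],
    [0,0,0,0.15,0,0],
    [0,0,0,0.15,0,0],
    [0,0,0,0,0,0]
  ]
}}

```text
time_s: 1.9
tcp_pos: [0.4464, 0.1273, 0.2312]
tcp_rot: [[-0.0, -0.677, 0.736], [-0.0, 0.736, 0.677], [-1.0, -0.0, -0.0]]
wrist_force: [0.1, 0.9, -0.0]
opening: 0.0855
```

```bash
python3 - <<'E'
from h import *
s,d=grab('wrist'); save(d,'pics/w1.png'); np.savez('w1.npz',**d,R=s['tcp_rot'],p=s['tcp_pos'])
print(s['time_s'],s['tcp_pos'],np.round(s['tcp_rot'],3),s['joint_positions'])
E
```

```text
1.9 [0.4463585  0.12732053 0.231246  ] [[-0.    -0.677  0.736]
 [-0.     0.736  0.677]
 [-1.    -0.    -0.   ]] [-0.52389726  0.29086178  0.15748635  2.18532603 -0.07211647  0.67022154
  0.42773478]
```

View pics/w1.png

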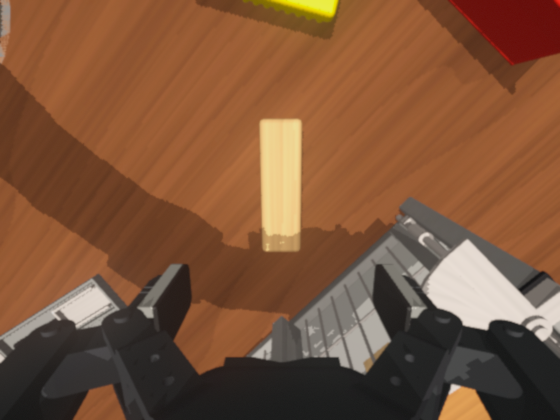

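```bash
python3 - <<'E'
from h import *
d=dict(np.load('w1.npz'))
b=np.array([back(d,q,.042) for q in[(260.5,119.5),(301.5,119.5),(300.5,251),(262,251)]])
print(b,b.mean(0),[np.linalg.norm(b[i]-b[i-1]) for i in range(4)])
print('in tool', d['R'].T@(b.mean(0)-d['p']))
l=(b[2]+b[3]-b[0]-b[1]); print(d['R'].T@l)
E
```

```text
[[0.38157188 0.16624277 0.042     ]
 [0.41255773 0.19474829 0.042     ]
 [0.51259352 0.08820452 0.042     ]
 [0.47971261 0.05796551 0.042     ]] [0.44660893 0.12679027 0.042     ] [np.float64(0.14613544152875457), np.float64(0.042103300454053284), np.float64(0.14614627628274074), np.float64(0.044671592072744924)]
in tool [ 1.89246112e-01 -5.30932461e-04 -1.33916201e-04]
[ 4.44093589e-05 -2.92270278e-01  2.98342971e-04]
```

{"method": "jog_arm", "body": {
  "motion": [
    [50,0,0,0,0,0],
    [55,0,0,0,0,0],
    [55,0,0,0,0,0],
    [40,0,0,0,0,0],
    [19,0,0,0,0,0],
    [0,0,0,0,0,0]
  ]
}}

```text
time_s: 2.7
tcp_pos: [0.4464, 0.1273, 0.0118]
tcp_rot: [[-0.004, -0.678, 0.735], [-0.001, 0.735, 0.678], [-1.0, 0.002, -0.004]]
wrist_force: [0.1, -0.9, 0.3]
opening: 0.0853
```

{"method": "jog_arm", "body": {
  "motion": [
    [0,0,0,0,0,0],
    [0,0,0,0,0,0],
    [0,0,0,0,0,0],
    [0,0,0,0,0,0],
    [0,0,0,0,0,0],
    [0,0,0,0,0,0]
  ],
  "jaw": 1,
  "grip_force": 40
}}

```text
time_s: 3.45
tcp_pos: [0.4476, 0.1277, 0.0142]
tcp_rot: [[0.001, -0.677, 0.736], [0.0, 0.736, 0.677], [-1.0, -0.0, 0.001]]
wrist_force: [-0.7, -0.8, 6.8]
opening: 0.0445
```

{"method": "jog_arm", "body": {
  "motion": [
    [-20,0,0,0,0,0],
    [-40,0,0,0,0,0],
    [-40,0,0,0,0,0],
    [0,0,0,0,0,0]
  ]
}}

```text
time_s: 3.95
tcp_pos: [0.4486, 0.1281, 0.1161]
tcp_rot: [[0.004, -0.677, 0.736], [0.002, 0.736, 0.677], [-1.0, -0.002, 0.005]]
wrist_force: [0.3, 0.2, -0.6]
opening: 0.0443
```

```bash
python3 - <<'E'
from h import *
s,d=grab('wrist'); save(d,'pics/w2.png'); np.savez('w2.npz',**d,R=s['tcp_rot'],p=s['tcp_pos'])
print(s['time_s'],s['tcp_pos'],np.round(s['tcp_rot'],3),s['opening'],s['wrist_force'])
t=np.array([.4055,-.239,.115]); print(s['tcp_rot'].T@(t-s['tcp_pos']))
E
```

```text
3.95 [0.44861343 0.12809068 0.11609636] [[ 0.004 -0.677  0.736]
 [ 0.002  0.736  0.677]
 [-1.    -0.002  0.005]] 0.0443430234387346 [ 0.32704894  0.18432584 -0.63513446]
[ 1.74025979e-04 -2.41058835e-01 -2.80189482e-01]
```

View pics/w2.png

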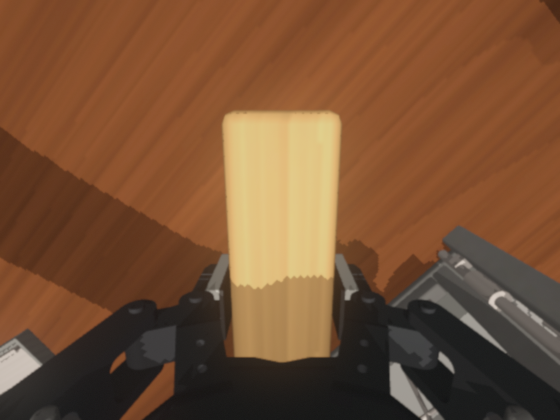

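The brush is held centrally between the pads at a 44 mm opening. Next, carrying it over to the tray.

{"method": "jog_arm", "body": {
  "motion": [
    [0,-34,-29.5,0,0,0],
    [0,-34,-29.5,0,0,0],
    [0,-34,-29.5,0,0,0],
    [0,-34,-29.5,0,0,0],
    [0,-26.3,-40.5,0,0,0],
    [0,-26.3,-40.5,0,0,0],
    [0,-26.3,-40.5,0,0,0],
    [0,-26.3,-40.5,0,0,0]
  ]
}}

```text
time_s: 5.0
tcp_pos: [0.4034, -0.2407, 0.1124]
tcp_rot: [[-0.002, -0.677, 0.736], [0.0, 0.736, 0.677], [-1.0, 0.002, -0.001]]
wrist_force: [0.7, 0.6, -1.2]
opening: 0.0448
```

{"method": "jog_arm", "body": {
  "motion": [
    [0,0,0,0.167,0,0],
    [0,0,0,0.167,0,0],
    [0,0,0,0.167,0,0],
    [0,0,0,0.167,0,0],
    [0,0,0,0.167,0,0],
    [0,0,0,0.167,0,0],
    [0,0,0,0,0,0]
  ]
}}

```text
time_s: 5.88
tcp_pos: [0.4038, -0.2392, 0.1125]
tcp_rot: [[-0.003, 0.255, 0.967], [-0.001, 0.967, -0.255], [-1.0, -0.001, -0.003]]
wrist_force: [0.3, 0.1, -0.6]
opening: 0.0443
```

```bash
python3 - <<'E'
from h import *
s,d=grab('wrist'); save(d,'pics/w3.png'); np.savez('w3.npz',**d,R=s['tcp_rot'],p=s['tcp_pos'])
s,t=grab('top'); np.savez('top3.npz',**t,R=s['tcp_rot'],p=s['tcp_pos']); crop(t['image'],290,200,450,310,5,'pics/t3.png')
print(s['time_s'],s['tcp_pos'],np.round(s['tcp_rot'],3),s['opening'],s['wrist_force'])
E
```

```text
5.925 [ 0.40386787 -0.23926222  0.11261921] [[-0.003  0.252  0.968]
 [-0.     0.968 -0.252]
 [-1.    -0.001 -0.003]] 0.044520635195754506 [-0.44742146  0.81412474 -0.47168927]
```

View pics/w3.png

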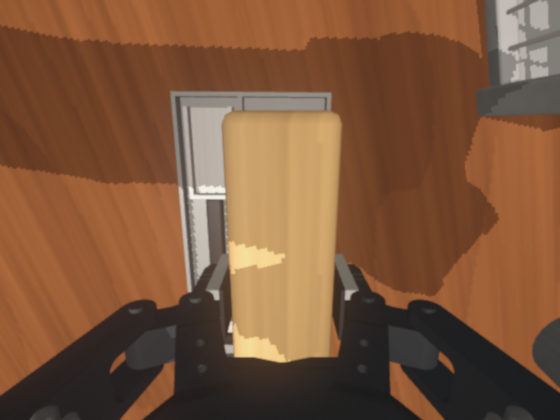

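View pics/t3.png

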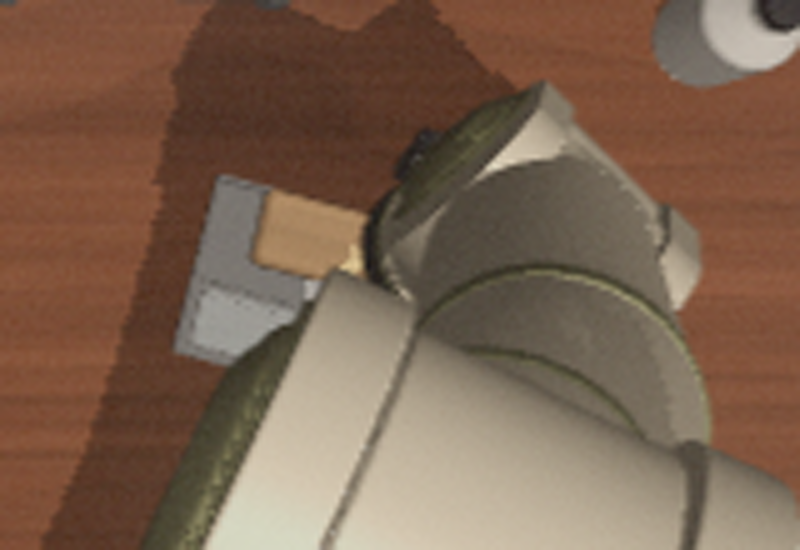

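```bash
python3 - <<'E'
from h import *
d=dict(np.load('w3.npz')); crop(d['image'],160,80,350,220,4,'pics/w3c.png')
E
```

```text
(no output)
```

View pics/w3c.png

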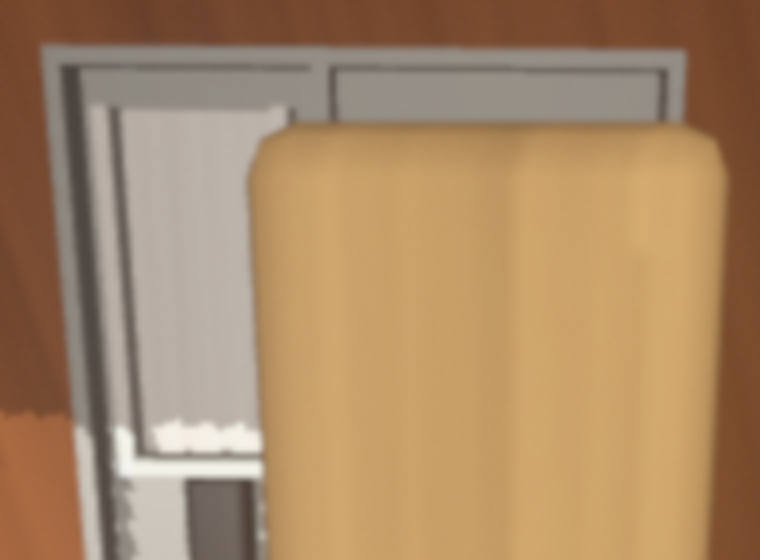

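```bash
python3 - <<'E'
from h import *
d=dict(np.load('w3.npz')); C=lambda u,v:(160+u/4-.4,80+v/4-.4)
f=lambda q,z:np.round((d['R'].T@(back(d,C(*q),z)-d['p']))*1000,1)
for q in[(42,45),(686,50),(331,68),(668,70),(320,68)]: print('tray',f(q,.015),np.round(back(d,C(*q),.015),4))
zt=d['p'][2]-.014+.042
for q in[(250,160),(725,160),(480,124),(268,500),(712,500)]: print('brush',f(q,zt))
E
```

```text
tray [ 97.6  92.8 -79.7] [ 0.3501 -0.1293  0.015 ]
tray [97.3 91.9 37. ] [ 0.4627 -0.1599  0.015 ]
tray [ 97.5  88.8 -27.5] [ 0.3996 -0.1464  0.015 ]
tray [97.3 88.4 33.8] [ 0.4588 -0.1624  0.015 ]
tray [ 97.5  88.8 -29.5] [ 0.3976 -0.1459  0.015 ]
brush [-28.   72.  -20.1]
brush [-28.1  72.   21.9]
brush [-28.1  75.    0.3]
brush [-28.   40.9 -20.1]
brush [-28.1  40.9  22.3]
```

{"method": "jog_arm", "body": {
  "motion": [
    [30,-1,2,0,0,0],
    [35,0,0,0,0,0],
    [20,0,0,0,0,0],
    [8,0,0,0,0,0],
    [0,0,0,0,0,0],
    [0,0,0,0,0,0]
  ]
}}

```text
time_s: 6.72
tcp_pos: [0.406, -0.2412, 0.0209]
tcp_rot: [[-0.001, 0.256, 0.967], [-0.001, 0.967, -0.256], [-1.0, -0.001, -0.0]]
wrist_force: [-0.3, -0.2, -1.4]
opening: 0.0445
```

{"method": "jog_arm", "body": {
  "motion": [
    [3,0,0,0,0,0],
    [1,0,0,0,0,0],
    [0,0,0,0,0,0],
    [0,0,0,0,0,0]
  ]
}}

```text
time_s: 7.22
tcp_pos: [0.4062, -0.2411, 0.0172]
tcp_rot: [[0.0, 0.256, 0.967], [-0.001, 0.967, -0.256], [-1.0, -0.001, 0.0]]
wrist_force: [-0.1, 0.3, 11.7]
opening: 0.0441
```

Contact at the expected height (11.7 N upward), so I'll release and rise.

{"method": "jog_arm", "body": {
  "motion": [
    [0,0,0,0,0,0],
    [0,0,0,0,0,0],
    [0,0,0,0,0,0],
    [0,0,0,0,0,0]
  ],
  "jaw": 0
}}

```text
time_s: 7.72
tcp_pos: [0.4057, -0.241, 0.0162]
tcp_rot: [[-0.002, 0.256, 0.967], [-0.0, 0.967, -0.256], [-1.0, -0.001, -0.001]]
wrist_force: [-0.0, -0.6, 0.9]
opening: 0.0852
```

{"method": "jog_arm", "body": {
  "motion": [
    [-15,0,0,0,0,0],
    [-40,0,0,0,0,0],
    [-55,0,0,0,0,0],
    [-55,0,0,0,0,0],
    [-55,0,0,0,0,0],
    [-55,0,0,0,0,0],
    [-40,0,0,0,0,0],
    [0,0,0,0,0,0]
  ]
}}

```text
time_s: 8.72
tcp_pos: [0.4072, -0.2415, 0.3339]
tcp_rot: [[0.004, 0.256, 0.967], [-0.002, 0.967, -0.256], [-1.0, -0.0, 0.004]]
wrist_force: [-0.0, -0.6, -0.9]
opening: 0.0859
```

```bash
python3 - <<'E'
from h import *
s,d=grab('wrist'); save(d,'pics/w4.png'); np.savez('w4.npz',**d,R=s['tcp_rot'],p=s['tcp_pos'])
print(s['time_s'],s['tcp_pos'],np.round(s['tcp_rot'],3),s['opening'],s['wrist_force'])
E
```

```text
8.725 [ 0.40717303 -0.24146066  0.33387912] [[ 0.004  0.256  0.967]
 [-0.002  0.967 -0.256]
 [-1.    -0.     0.004]] 0.08590887760796316 [-0.04312643 -0.59207349 -0.88691192]
```

View pics/w4.png

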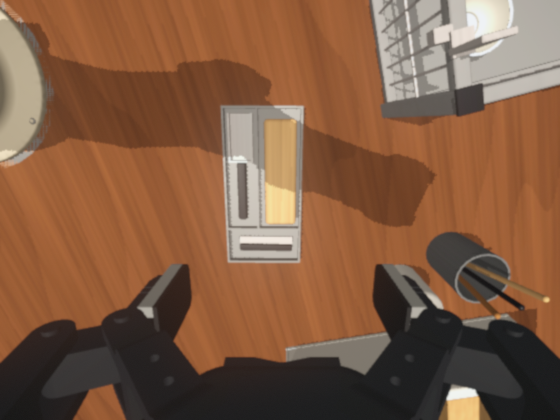

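The brush lies flat in its own compartment: the block is at (265–296, 118–224), inside the slot walls, with the scoop and comb untouched. Next is a viewing pose for the bolts.

{"method": "jog_arm", "body": {
  "motion": [
    [-6.5,49,0.7,0,0,0],
    [-6.5,49,0.7,0,0,0],
    [-6.5,49,0.7,0,0,0],
    [-6.5,49,0.7,0,0,0],
    [0,0,0,-0.165,0,0],
    [0,0,0,-0.165,0,0],
    [0,0,0,-0.165,0,0],
    [0,0,0,-0.165,0,0]
  ]
}}

```text
time_s: 9.78
tcp_pos: [0.4583, -0.052, 0.3553]
tcp_rot: [[-0.005, -0.396, 0.918], [-0.001, 0.918, 0.396], [-1.0, 0.001, -0.004]]
wrist_force: [1.0, 1.2, 0.3]
opening: 0.0851
```

{"method": "jog_arm", "body": {
  "motion": [
    [0,0,0,-0.165,0,0],
    [0,0,0,-0.165,0,0],
    [0,0,0,-0.165,0,0],
    [0,0,0,-0.165,0,0],
    [0,0,0,-0.165,0,0],
    [0,0,0,-0.165,0,0],
    [0,0,0,-0.18,0,0],
    [0,0,0,0,0,0]
  ]
}}

```text
time_s: 10.78
tcp_pos: [0.4584, -0.0522, 0.3556]
tcp_rot: [[-0.004, -1.0, 0.001], [-0.0, 0.001, 1.0], [-1.0, 0.004, -0.0]]
wrist_force: [-0.4, -0.5, -0.8]
opening: 0.0853
```

```bash
python3 - <<'E'
from h import *
s,d=grab('wrist'); save(d,'pics/w5.png'); np.savez('w5.npz',**d,R=s['tcp_rot'],p=s['tcp_pos'])
print(s['time_s'],s['tcp_pos'],np.round(s['tcp_rot'],3),s['joint_positions'])
E
```

```text
10.775 [ 0.45843841 -0.05218462  0.35564086] [[-0.004 -1.     0.001]
 [-0.     0.001  1.   ]
 [-1.     0.004 -0.   ]] [-0.19676986  0.13470258  0.21501966  2.02145306 -0.03376405  0.99296681
  1.60453456]
```

View pics/w5.png

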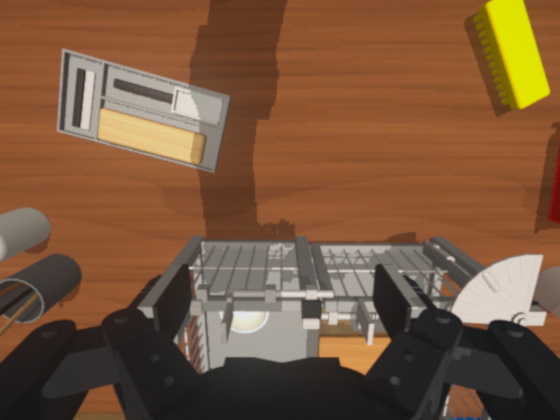

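```bash
python3 - <<'E'
from h import *
d=dict(np.load('w5.npz')); crop(d['image'],175,225,395,365,3.6,'pics/w5c.png')
E
```

```text
(no output)
```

View pics/w5c.png

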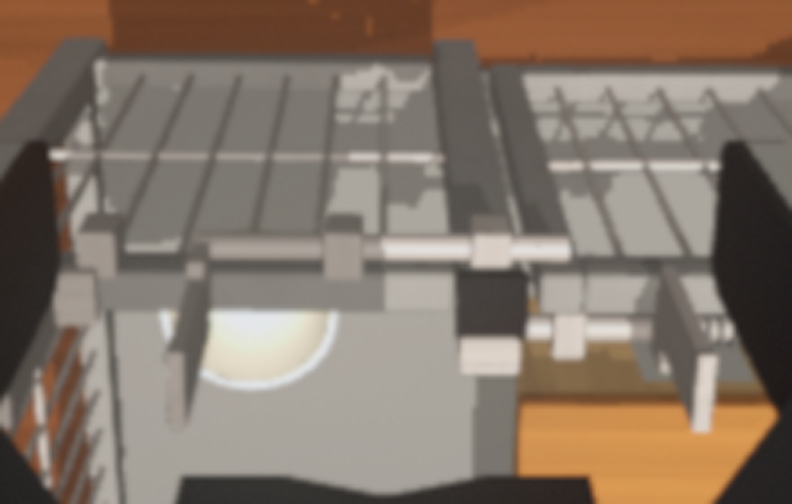

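```bash
python3 - <<'E'
from h import *
d=dict(np.load('w5.npz')); C=lambda u,v:(175+u/3.6-.4,225+v/3.6-.4)
for n,q in dict(sn=(176,347),sf=(179,428),ln=(705,352),lf=(703,432)).items(): print(n,np.round(back(d,C(*q),.246),4))
E
```

```text
sn [ 0.5683 -0.1079  0.246 ]
sf [ 0.5935 -0.1085  0.246 ]
ln [0.5699 0.0311 0.246 ]
lf [0.5949 0.0325 0.246 ]
```

{"method": "jog_arm", "body": {
  "motion": [
    [0,-30,-21.4,0,0,0],
    [0,-31,-21.4,0,0,0],
    [0,-31,-21.4,0,0,0],
    [0,-31,-21.4,0,0,0],
    [25,0,0,0,0,0],
    [25,0,0,0,0,0],
    [0,0,0,0,0,0]
  ]
}}

```text
time_s: 11.7
tcp_pos: [0.5809, -0.1374, 0.3047]
tcp_rot: [[-0.006, -1.0, 0.003], [0.0, 0.003, 1.0], [-1.0, 0.006, 0.0]]
wrist_force: [0.6, -0.3, 0.9]
opening: 0.0854
```

```bash
python3 - <<'E'
from h import *
s,d=grab('wrist'); save(d,'pics/w6.png'); np.savez('w6.npz',**d,R=s['tcp_rot'],p=s['tcp_pos'])
print(s['time_s'],s['tcp_pos'],np.round(s['tcp_rot'],3),s['joint_positions'])
s,d=grab('scene'); crop(d['image'],225,120,395,240,4.5,'pics/s6.png')
E
```

```text
11.7 [ 0.58090596 -0.13742746  0.30468661] [[-0.006 -1.     0.003]
 [ 0.     0.003  1.   ]
 [-1.     0.006  0.   ]] [-0.04541031  0.37735137  0.25509264  1.82530796 -0.11250278  0.95910298
  1.82558113]
```

View pics/w6.png

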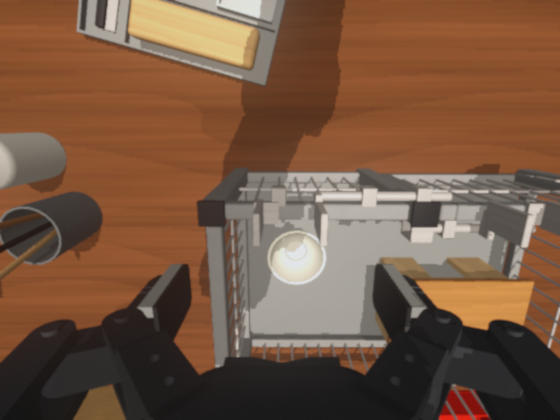

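View pics/s6.png

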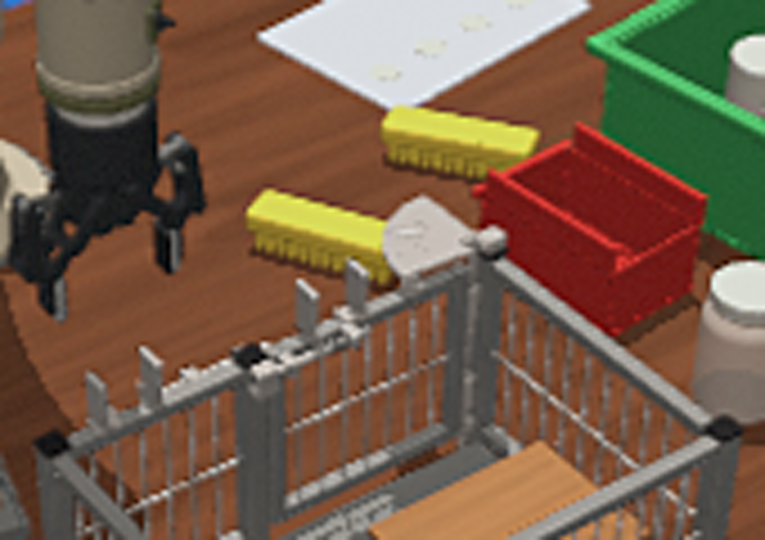

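```bash
python3 - <<'E'
from h import *
d=dict(np.load('w6.npz')); crop(d['image'],195,160,355,260,5,'pics/w6c.png')
E
```

```text
(no output)
```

View pics/w6c.png

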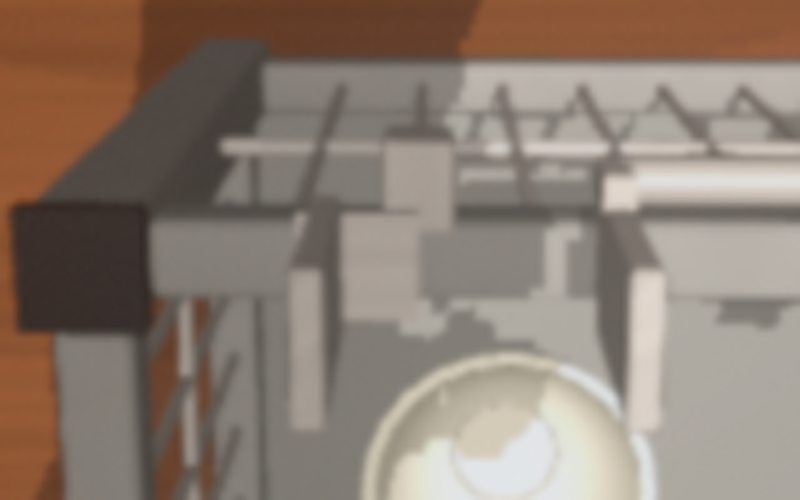

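```bash
python3 - <<'E'
from h import *
d=dict(np.load('w6.npz')); C=lambda u,v:(195+u/5-.4,160+v/5-.4)
for q in[(290,267),(290,430),(663,268),(663,430)]:
    X=back(d,C(*q),.246);print(np.round(X,4),np.round(1000*d['R'].T@(X-d['p']),1))
for q in[(150,205),(150,330),(15,205)]: print('post',np.round(back(d,C(*q),.207),4))
E
```

```text
[ 0.5694 -0.1576  0.246 ] [ 58.8  11.1 -20.2]
[ 0.5931 -0.1583  0.246 ] [ 58.6 -12.6 -20.8]
[ 0.5697 -0.107   0.246 ] [58.8 10.9 30.4]
[ 0.5933 -0.1061  0.246 ] [ 58.6 -12.6  31.3]
post [ 0.5703 -0.1836  0.207 ]
post [ 0.5913 -0.1847  0.207 ]
post [ 0.5702 -0.2052  0.207 ]
```

{"method": "jog_arm", "body": {
  "motion": [
    [30,-0.8,-1.5,0,0,0],
    [35,0,0,0,0,0],
    [20,0,0,0,0,0],
    [9,0,0,0,0,0],
    [0,0,0,0,0,0]
  ]
}}

```text
time_s: 12.42
tcp_pos: [0.5831, -0.1393, 0.2135]
tcp_rot: [[-0.001, -1.0, 0.0], [-0.0, 0.0, 1.0], [-1.0, 0.001, -0.0]]
wrist_force: [0.5, -0.4, 0.7]
opening: 0.0853
```

{"method": "jog_arm", "body": {
  "motion": [
    [0,0,0,0,0,0],
    [0,0,0,0,0,0],
    [0,0,0,0,0,0],
    [0,0,0,0,0,0],
    [0,0,0,0,0,0],
    [0,0,0,0,0,0]
  ],
  "jaw": 1,
  "grip_force": 30
}}

```text
time_s: 13.18
tcp_pos: [0.5834, -0.1393, 0.2141]
tcp_rot: [[0.001, -1.0, -0.0], [-0.001, -0.0, 1.0], [-1.0, -0.001, -0.001]]
wrist_force: [-0.8, 3.9, 6.8]
opening: 0.0365
```

{"method": "jog_arm", "body": {
  "motion": [
    [0,0,0,0,0,0],
    [0,0,0,0,0,0],
    [0,0,0,0,0,0],
    [0,0,0,0,0,0],
    [-30,0,0,0,0,0],
    [-40,0,0,0,0,0],
    [-22,0,0,0,0,0],
    [0,0,0,0,0,0]
  ],
  "jaw": 0
}}

```text
time_s: 14.18
tcp_pos: [0.5836, -0.1396, 0.3066]
tcp_rot: [[0.002, -1.0, -0.0], [-0.001, -0.0, 1.0], [-1.0, -0.002, -0.001]]
wrist_force: [-0.1, 0.0, -0.2]
opening: 0.0853
```

{"method": "jog_arm", "body": {
  "motion": [
    [0,0,50,0,0,0],
    [0,0,50,0,0,0],
    [0,0,50,0,0,0],
    [0,0,50,0,0,0],
    [0,0,0,0,0,0]
  ]
}}

```text
time_s: 14.8
tcp_pos: [0.5821, 0.0657, 0.3033]
tcp_rot: [[-0.004, -1.0, -0.007], [0.001, -0.007, 1.0], [-1.0, 0.004, 0.001]]
wrist_force: [-1.0, -1.2, 0.1]
opening: 0.0853
```

```bash
python3 - <<'E'
from h import *
s,d=grab('wrist'); save(d,'pics/w7.png'); np.savez('w7.npz',**d,R=s['tcp_rot'],p=s['tcp_pos'])
print(s['time_s'],s['tcp_pos'],np.round(s['tcp_rot'],3),s['joint_positions'])
E
```

```text
14.8 [0.58207412 0.06571134 0.30331361] [[-0.004 -1.    -0.007]
 [ 0.001 -0.007  1.   ]
 [-1.     0.004  0.001]] [-0.36275765  0.36052473  0.21278585  1.85080538 -0.09393954  0.94331431
  1.47026872]
```

View pics/w7.png

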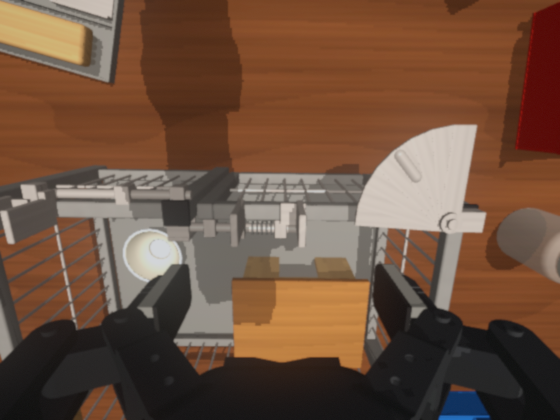

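```bash
python3 - <<'E'
from h import *
d=dict(np.load('w7.npz')); crop(d['image'],160,165,320,265,5,'pics/w7c.png');crop(d['image'],0,165,200,265,4,'pics/w7d.png');crop(d['image'],350,115,490,245,4.6,'pics/w7e.png')
E
```

```text
(no output)
```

View pics/w7c.png

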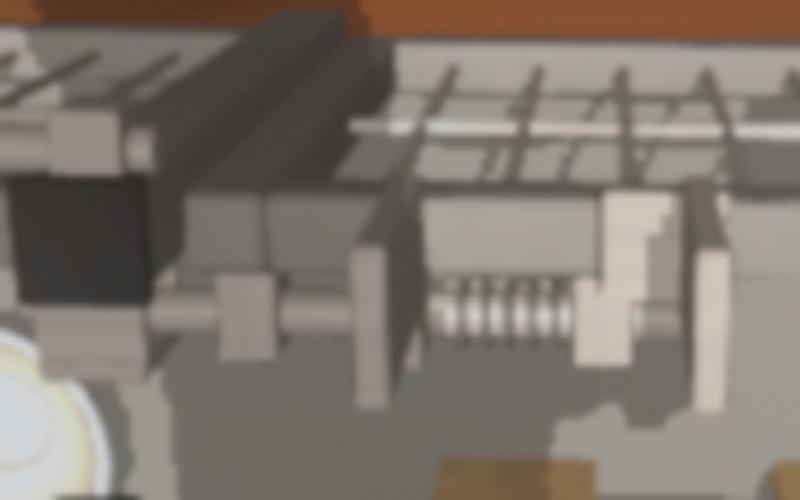

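View pics/w7d.png

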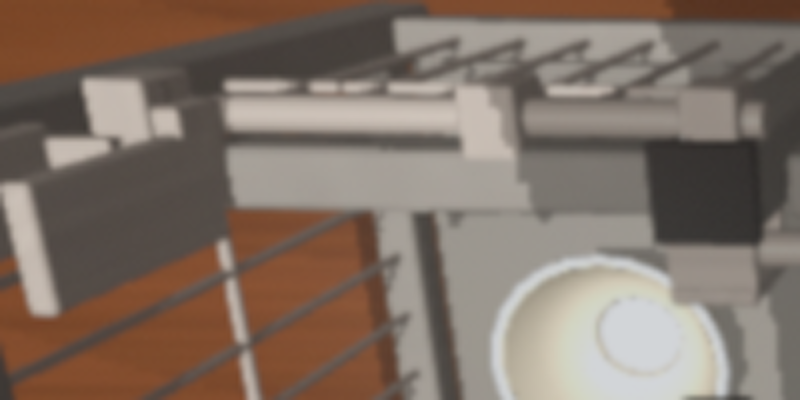

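View pics/w7e.png

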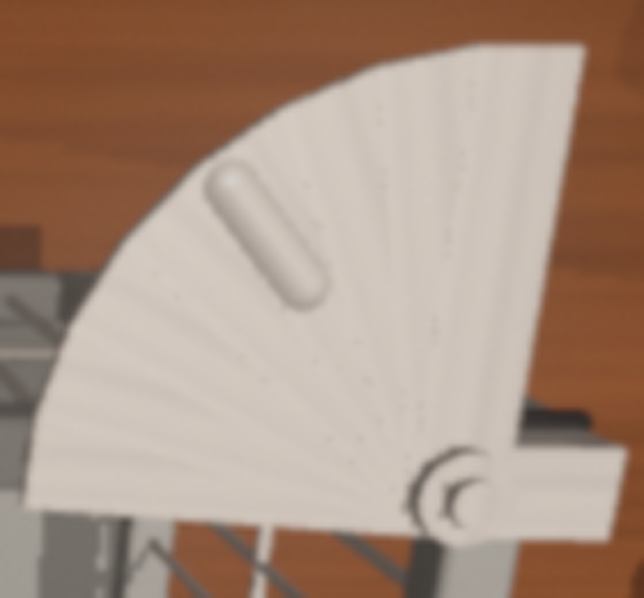

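```bash
python3 - <<'E'
from h import *
d=dict(np.load('w7.npz')); C=lambda u,v:(160+u/5-.4,165+v/5-.4)
for q in[(350,248),(354,409),(731,250),(729,412)]:
    X=back(d,C(*q),.246);print(np.round(X,4),np.round(1000*d['R'].T@(X-d['p']),1))
E=lambda u,v:(350+u/4.6-.4,115+v/4.6-.4)
print('hinge',np.round(back(d,E(460,500),.222),4))
for q in[(28,508),(583,45)]: print(np.round(back(d,E(*q),.219),4))
E
```

```text
[0.5714 0.0301 0.246 ] [ 57.3  10.7 -35.6]
[0.5948 0.0297 0.246 ] [ 57.2 -12.7 -36.2]
[0.5714 0.0814 0.246 ] [57.4 10.4 15.8]
[0.5949 0.0818 0.246 ] [ 57.3 -13.1  16. ]
hinge [0.5847 0.1932 0.222 ]
[0.5876 0.1225 0.219 ]
[0.5121 0.2022 0.219 ]
```

The safety bolt is drawn back: its end is at about (190,195), behind the post's edge and off the gate. The check plate's hinge pin reads (0.585, 0.193), which matches grip + 131.5 mm. Descending on the latch.

{"method": "jog_arm", "body": {
  "motion": [
    [30,-1.1,-3.1,0,0,0],
    [35,0,0,0,0,0],
    [18,0,0,0,0,0],
    [9,0,0,0,0,0],
    [0,0,0,0,0,0]
  ]
}}

```text
time_s: 15.48
tcp_pos: [0.5836, 0.0567, 0.2124]
tcp_rot: [[-0.002, -1.0, 0.001], [-0.001, 0.001, 1.0], [-1.0, 0.002, -0.001]]
wrist_force: [0.6, 0.5, -0.8]
opening: 0.0853
```

{"method": "jog_arm", "body": {
  "motion": [
    [0,0,0,0,0,0],
    [0,0,0,0,0,0],
    [0,0,0,0,0,0],
    [0,0,0,0,0,0],
    [0,0,0,0,0,0],
    [0,0,0,0,0,0],
    [0,0,0,0,0,0]
  ],
  "jaw": 1,
  "grip_force": 60
}}

```text
time_s: 16.35
tcp_pos: [0.585, 0.0634, 0.2157]
tcp_rot: [[0.003, -1.0, -0.005], [0.006, -0.005, 1.0], [-1.0, -0.003, 0.006]]
wrist_force: [-3.7, 16.2, 18.0]
opening: 0.0361
```

{"method": "jog_arm", "body": {
  "motion": [
    [-2,0,4,0,0,0],
    [-1,0,2.5,0,0,0],
    [0,0,0,0,0,0]
  ]
}}

```text
time_s: 16.73
tcp_pos: [0.5842, 0.0637, 0.216]
tcp_rot: [[-0.001, -1.0, 0.0], [-0.001, 0.0, 1.0], [-1.0, 0.001, -0.001]]
wrist_force: [2.6, 0.2, -3.3]
opening: 0.0357
```

{"method": "jog_arm", "body": {
  "motion": [
    [0,15.7,0.9,0.12,0,0],
    [0,15.7,0.9,0.12,0,0],
    [0,15.7,0.9,0.12,0,0],
    [0,0,0,0,0,0]
  ]
}}

```text
time_s: 17.23
tcp_pos: [0.5377, 0.072, 0.216]
tcp_rot: [[-0.001, -0.936, 0.352], [-0.001, 0.352, 0.936], [-1.0, 0.0, -0.001]]
wrist_force: [5.3, -1.5, -8.6]
opening: 0.0359
```

{"method": "jog_arm", "body": {
  "motion": [
    [0,15.7,0.9,0.12,0,0],
    [0,15.7,0.9,0.12,0,0],
    [0,15.7,0.9,0.12,0,0],
    [0,15.7,0.9,0.12,0,0],
    [0,15.7,0.9,0.12,0,0],
    [0,0,0,0,0,0]
  ]
}}

```text
time_s: 17.98
tcp_pos: [0.4761, 0.1196, 0.216]
tcp_rot: [[-0.002, -0.575, 0.818], [-0.001, 0.818, 0.575], [-1.0, 0.0, -0.002]]
wrist_force: [2.2, -1.9, -4.1]
opening: 0.0359
```

{"method": "jog_arm", "body": {
  "motion": [
    [0,15.7,0.9,0.12,0,0],
    [0,15.7,0.9,0.12,0,0],
    [0,15.7,0.9,0.12,0,0],
    [0,15.7,0.9,0.12,0,0],
    [0,0,0,0,0,0]
  ]
}}

```text
time_s: 18.6
tcp_pos: [0.4536, 0.1767, 0.216]
tcp_rot: [[-0.002, -0.134, 0.991], [-0.002, 0.991, 0.134], [-1.0, -0.002, -0.002]]
wrist_force: [2.8, -6.6, -2.5]
opening: 0.0358
```

{"method": "jog_arm", "body": {
  "motion": [
    [0,9.2,0.3,0.07,0,0],
    [0,9.2,0.3,0.07,0,0],
    [0,0,0,0,0,0],
    [0,0,0,0,0,0],
    [0,0,0,0,0,0]
  ]
}}

```text
time_s: 19.23
tcp_pos: [0.4524, 0.1945, 0.216]
tcp_rot: [[-0.002, 0.005, 1.0], [-0.001, 1.0, -0.005], [-1.0, -0.001, -0.002]]
wrist_force: [1.2, -4.9, -3.0]
opening: 0.0357
```

```bash
python3 - <<'E'
from h import *
s,d=grab('wrist'); save(d,'pics/w8.png'); np.savez('w8.npz',**d,R=s['tcp_rot'],p=s['tcp_pos'])
print(s['time_s'],s['tcp_pos'],np.round(s['tcp_rot'],3),s['opening'],s['wrist_force'])
s,d=grab('scene'); crop(d['image'],150,100,420,300,2.9,'pics/s8.png')
s,d=grab('top'); save(d,'pics/t8.png'); crop(d['image'],190,160,380,270,4,'pics/t8c.png')
E
```

```text
19.225 [0.45239308 0.19453014 0.21597398] [[-0.002  0.005  1.   ]
 [-0.001  1.    -0.005]
 [-1.    -0.001 -0.002]] 0.03569304517267048 [ 1.15265989 -4.86950842 -2.97607534]
```

View pics/w8.png

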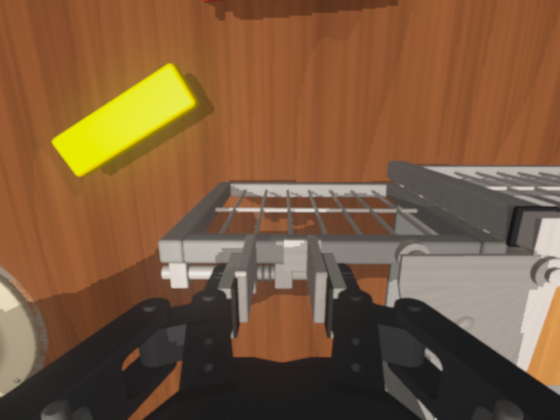

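View pics/s8.png

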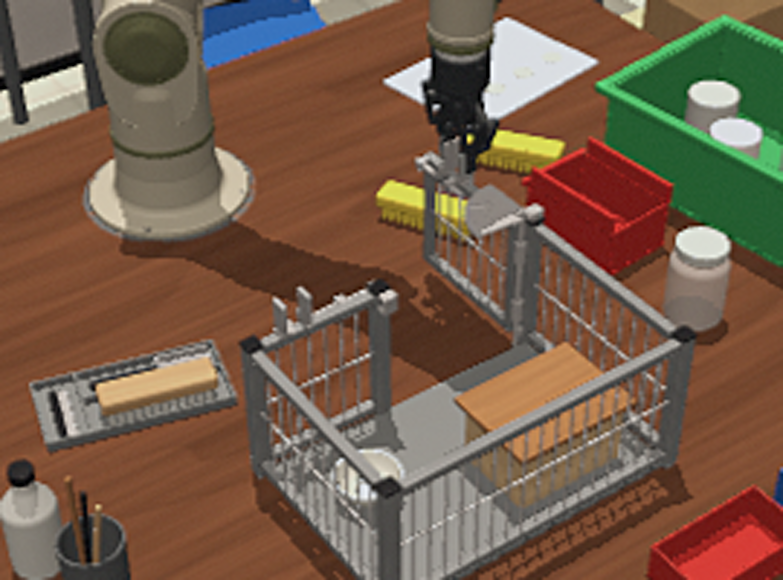

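View pics/t8.png

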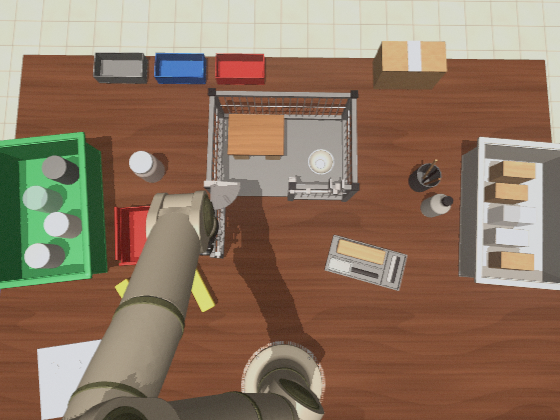

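```bash
python3 - <<'E'
from h import *
workorder.sign_off()
s=robot.observe(); print(s['time_s'],s['tcp_pos'],s['opening'])
E
```

```text
the job is handed in; nothing more can be done
the job is handed in; nothing more can be done
```

The job is handed in at about 19 s of the 59 s allowed, with the gate still held open, as good as square to the pen's front.

- **Brush:** it lies flat, bristles down, in its own long compartment of the grey tray. The later wrist, scene and top pictures all show it there.
- **Safety bolt:** I pinched it back, and the wrist picture showed its end clear of the gate.
- **Gate:** I squeezed the latch and swung the gate past its check to a measured 1.57 rad or so. The tool's turn and its position around the hinge agree. The latch is still squeezed, at a measured opening of 36 mm.
- **Everything else:** the bowl, house, jar, bins, cup, bottle and yellow brushes look unmoved in the last pictures.

**Checks that disagreed:**
- **Latch position:** it lay about 6 mm off where I first set the fingers, because I measured it while the arm was still settling. Closing on it pushed sideways with about 16 N; I re-centred before swinging, and the sideways push fell to almost nothing.
- **Plate positions:** the scene picture placed the plates up to 5 mm from the wrist picture, and I used the close wrist views.
- **After hand-in:** the script's final state reading gave no numbers, only the message that the job is handed in. The figures here are from just before.

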